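# Tuck the cover tab of a straw block

### The job

Fold the blue hinged tab of the cold block down over the sample straws and, keeping it down, push it along with a fingertip until its edge is well tucked under the orange lip, so that it stays shut by itself when you let go. Only push and press: do not lift or shove the block, and leave the bottle, the jar and the forceps as they are.

Things in the scene. Friction and masses are not known exactly. Their poses are not given: they have to be found in the camera images.
- block: Heavy (about 3 kg) aluminium block on a dark steel foot 170 x 140 x 10 mm, standing loose on the bench and held by friction only; block 152 x 120 mm, top of its walls 50 mm up, coloured straws inside (tops at most 51 mm up). Origin: centre of the underside; its z is up, its x points from the hinge side to the lip side, its y runs along the hinge.
- hinge (a point): Middle of the tab's hinge axis, which runs along the block's y: 60 mm towards -x from the block's origin and 56 mm above its underside. Between dark hinge ears that reach 64 mm up at y = 50 to 56 mm either side.
- lip_edge (a point): Middle of the lower front edge of the orange retaining lip, at block x = +55 mm, 62 mm above the underside. The lip is fixed to the block: a plate 4 mm thick (62 to 66 mm up), 100 mm wide along y, reaching from x = 55 to x = 76 mm, closed behind by an upright wall whose inner face is at x = 71 mm.
- flap (a joint): Hinge angle of the blue tab in rad: 0 = lying flat over the straws (parallel to the block's top), grows as it opens, pi/2 = standing upright, at most 1.95 (leaning back away from the lip). A weak spring opens it towards about 1.55 rad (0.14 N m when flat, 0.09 N m per rad; hinge friction 0.025 N m), so it rises again to 1 rad or more when let go unless its edge is under the lip; tucked, it comes to rest against the lip's underside at about 0.03 rad.
- tuck (a joint): How far the tab has been pushed along its own plane away from the hinge, in m (its hinge slots allow this): starts within 0 to 0.002 m, end stop at 0.016. About 3.5 N of friction keeps it where it is left. With the tab flat at 0 its edge is 5 mm short of the lip; at 0.016 it reaches 11 mm beneath. Not pushed along it folds freely past the lip; pushed along too early (over 5 mm) its edge lands on top of the lip.
- flap_edge (a point): Middle of the tab's free edge, mid-thickness: 110 mm from the hinge axis plus the tuck value. The tab is a flat blue plate 4 mm thick and 90 mm wide, its middle plane through the hinge axis; lying flat its upper face is 58 mm above the block's underside, leaving 4 mm to the lip's underside.
- flap_ridge (a point): Foot of the black finger ridge on the tab's outer face (the upper one when folded), middle of its hinge-side face: 82 mm from the hinge axis plus the tuck value. The ridge is 5 mm thick, 7 mm high and 80 mm wide, parallel to the hinge; a fingertip on its hinge side can push the tab along towards the lip.
- bottle: Bystander: loose amber bottle, 44 mm diameter, 95 mm tall, standing. Origin: centre of its underside.
- jar: Bystander: loose clear jar with blue cap, 48 mm diameter, 50 mm tall, standing. Origin: centre of its underside.
- forceps: Bystander: loose steel forceps lying flat, about 132 mm long, 10 mm wide, 8 mm high. Origin: on the bench below its middle; x along its length, towards the tips.

How it is judged:
By the outcome, as a careful person would: the job done as asked, in the order asked, and still so for the second after the job is handed in, with the robot touching nothing.
It also fails if it takes over 35 s, if anything falls off the work surface, if the arm or the gripper's body presses on something with over 40 N, if the wrist force passes 120 N, or if a joint passes its speed limit or range.

### The arm

A 6-joint arm with a two-finger parallel gripper is mounted at the origin on the work surface. World frame = base frame: x ahead of the robot, y to its left, z up, the work surface at z = 0. Lengths are in m, angles in rad, forces in N, time in s.
With the tool pointing down it reaches from about 0.35 to 0.775 m from the base axis. Payload 7.3 kg.
Tool frame: the origin (TCP) lies at the very end of the fingers, on their centre line; the grasp point (between the pads) lies 19 mm behind it (ctrl.grip_point_offset is the distance from the TCP to the grasp point, in m); z points along the fingers, y is the direction in which the jaws open and shut (so a half turn about z gives the same grasp; the last joint's range is limited). The gripper opens to 92 mm and grips with 3 to 60 N. Pads are 19 mm wide; open, the fingers measure 130 mm over their backs; the gripper's body (75 mm by 190 mm) begins 47 mm behind the grasp point.
Start: joints at [1.116, 0.342, 1.524, -0, 1.275, -0.146], TCP at [0.16, 0.5, 0.202] pointing down, gripper open.
Joint ranges: [-2.53, 2.53], [-0.77, 2.02], [0.04, 2.7], [-1, 4.14], [0.28, 2.66], [-3.11, 3.11]. Speed limits (rad/s): [2.57, 2.57, 3.14, 3.14, 3.14, 3.14].

### API

Orientations are given as a 3x3 rotation matrix whose columns are the frame's x, y, z axes.
In Python, from station import telemetry, optics, ctrl gives the robot as it stands. The module is installed in compiled form; this text tells all that it offers.
- The arm moves only by the tool arm_command, never from a script. Its argument "plan" is a list of rows, each an object with "dr": the turn, a rotation vector about the tool's x, y, z in rad, a list of three; "delta_pos": the shift along the tool's x, y, z in cm, a list of three; "gripper": the opening, from 0 (shut) to 1 (fully open). In form: [{"dr": [wx, wy, wz], "delta_pos": [dx, dy, dz], "gripper": gripper}, ...]. A call has 1 to 8 rows; each row is the pose to reach, as a shift and turn from the pose commanded when the call began, along the tool's axes at that moment; what a row does not reach only later rows make up. A row lasts 1/8 s, in which the tool goes at most 62.5 mm and 10.7 degrees, less where a joint would pass 70% of its speed; a pose out of reach is approached as far as the arm can. A call with a gripper value outside its range is refused whole. The fingers move at their own pace and stop on an object; "grip_force" is the grip in N (left out, the last holds). Time passes only in rows, so rows that repeat a pose let the fingers close. It gives the time, the measured TCP pose, the force and the opening at its end, in the units of the state.
- telemetry.read_state(): the state, without advancing time (a new reading comes with each control period).
- optics.get_image(name): name is "scene" or "side" or "wrist"; returns the picture (384x512x3 uint8, blue, green, red); there is no depth.
- optics.camera_info(name): a dict with "mtx" (3x3 intrinsics, pixels), "eye" and "attitude" of the camera in the world. Camera axes: x right, y up, looking along -z (the intrinsics and any distortion apply to the point x, -y, -z); pixel columns grow to the right and rows downward; lengths in m; the calibration is good to about 2 mm. A picture is of the moment at which its call begins: read the wrist's pose just before it. camera_info takes no time and is no camera call; for the wrist camera it gives the pose at the moment of the call.
- ctrl.job_done(): hands the job in, once; it reports no verdict.
Trained networks look in the newest picture that a camera, given by its name, has taken for a name from the list of things; names that differ only in an ending like _2 or _b are one class to them, and where a whole thing is asked for, a point or a joint stands for the part that bears it (a point fixed in the world has none). Each returns a list of dicts, best first, with "score" (0 to 1); they miss things now and then, are a little off and sometimes report something else, mostly with a low value. They report only what shows in the picture. A call takes as long as a camera call.
- optics.spot_in(camera, target): "point" ([x, y, z] in m, in world coordinates, good to about 4 mm: the middle of the surface that is visible of it).
- optics.place_of(camera, target): "point" ([x, y, z] in m, in world coordinates, good to about 4 mm: a listed point, or the origin of a listed thing).
The state is a dict: "t": time; "qpos": joint angles; "qd": joint speeds; "tau": joint torques, N m; "tcp_pos": TCP position; "ee_rot": TCP orientation; "ft_force": force on the tool from outside, world axes, zero at the start; "wrist_torque": the same for the moment, N m; "gripper_width": finger opening in m.
Only numpy, scipy, OpenCV 4.12 (cv2) and the standard library are available. Lean on these libraries where they do the work, as an engineer would, in place of code of your own. Each camera call takes 0.05 s, during which the arm holds its last target.

## Working session

There is one attempt and no reset: what is moved stays moved. The work goes in short steps, Python scripts to look and compute and a tool call to move; the robot and the scene stay as the last step left them, time stands still between calls to the robot, and variables do not carry over. Pictures are saved under pics/ and viewed, and the job is handed in when it is done.

Besides the shell and the picture viewer there is one more tool, called after ">>>" as name([rows], argument=value, ...), one row to a line, values as JSON. arm_command: Moves the arm, as the interface text tells. Its arguments: {"type":"object","properties":{"plan":{"type":"array","items":{"type":"object","properties":{"dr":{"type":"array","items":{"type":"number"}},"delta_pos":{"type":"array","items":{"type":"number"}},"gripper":{"type":"number"}}}},"grip_force":{"type":"number"}},"required":["plan"]}

```bash
mkdir -p pics; python3 - <<'E'
from station import telemetry, optics, ctrl
import cv2,numpy as np
np.set_printoptions(precision=4,suppress=True)
s=telemetry.read_state();print(s['t'],s['tcp_pos'],s['ee_rot'],s['gripper_width'])
for c in ['scene','side']:
    cv2.imwrite(f'pics/{c}1.png',optics.get_image(c))
    i=optics.camera_info(c);print(c,i)
    for n in ['block','hinge','lip_edge','flap_edge','flap_ridge','bottle','jar','forceps']:
        print(n,[(np.array(d['point']).round(4),round(d['score'],2)) for d in optics.place_of(c,n)[:2]])
print(telemetry.read_state()['t'])
E
```

```text
0.0 [0.1593 0.4998 0.2017] [[-0.9527  0.3039 -0.0007]
 [ 0.3039  0.9527 -0.0014]
 [ 0.0002 -0.0015 -1.    ]] 0.09173028928716827
scene {'mtx': array([[388.6979,   0.    , 252.0998],
       [  0.    , 388.6979, 184.9363],
       [  0.    ,   0.    ,   1.    ]]), 'eye': array([0.8416, 0.4696, 0.602 ]), 'attitude': array([[-0.8943, -0.3326,  0.2994],
       [ 0.4474, -0.6819,  0.5787],
       [ 0.0117,  0.6515,  0.7586]])}
block [(array([0.5985, 0.0915, 0.0026]), 0.8)]
hinge [(array([0.5463, 0.0674, 0.056 ]), 0.89)]
lip_edge [(array([0.6535, 0.1065, 0.0629]), 0.59)]
flap_edge [(array([0.5571, 0.0773, 0.1651]), 0.73)]
flap_ridge [(array([0.5501, 0.0722, 0.1417]), 0.73)]
bottle [(array([ 0.6447, -0.0809,  0.0031]), 0.78)]
jar [(array([ 0.5717,  0.2508, -0.0001]), 0.81)]
forceps [(array([0.7326, 0.1354, 0.0037]), 0.57)]
side {'mtx': array([[492.5658,   0.    , 265.4371],
       [  0.    , 492.5658, 191.3043],
       [  0.    ,   0.    ,   1.    ]]), 'eye': array([ 0.4938, -0.7805,  0.8173]), 'attitude': array([[ 0.9869,  0.1125, -0.1155],
       [-0.1611,  0.6599, -0.7339],
       [-0.0063,  0.7429,  0.6694]])}
block []
hinge [(array([0.5416, 0.0747, 0.0564]), 0.62)]
lip_edge [(array([0.6541, 0.1072, 0.0574]), 0.62), (array([ 0.645, -0.077,  0.   ]), 0.37)]
flap_edge [(array([0.5554, 0.0725, 0.1683]), 0.96)]
flap_ridge [(array([0.5525, 0.0702, 0.1378]), 0.75)]
bottle [(array([ 0.6461, -0.0769,  0.0007]), 0.62)]
jar [(array([ 0.5721,  0.2515, -0.0043]), 0.52)]
forceps [(array([0.5523, 0.0719, 0.14  ]), 0.54), (array([ 0.733 ,  0.1382, -0.0033]), 0.49)]
0.9
```

View pics/scene1.png

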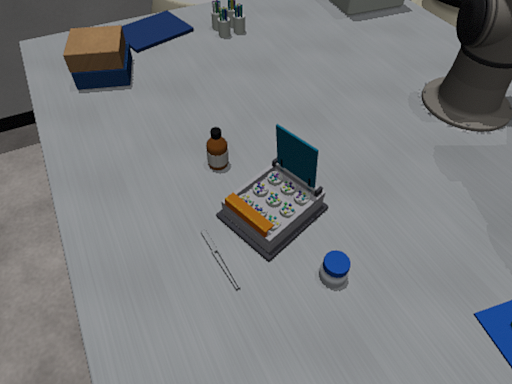

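View pics/side1.png

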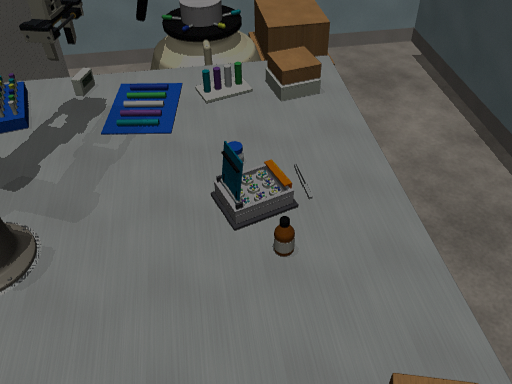

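The images agree with the network results: hinge at about (0.544, 0.071), block yaw about 18°, and the tab standing at about 1.46 rad on the robot side, with the lip away from it. I'll go in behind the tab with the fingers shut.

>>> arm_command([
  {"dr": [0, 0, -0.15], "delta_pos": [-5.2, -3.4, 0], "gripper": 0},
  {"dr": [0, 0, -0.3], "delta_pos": [-10.4, -6.8, 0], "gripper": 0},
  {"dr": [0, 0, -0.45], "delta_pos": [-15.6, -10.2, 0], "gripper": 0},
  {"dr": [0, 0, -0.6], "delta_pos": [-20.8, -13.6, 0], "gripper": 0},
  {"dr": [0, 0, -0.625], "delta_pos": [-26, -17, 0], "gripper": 0},
  {"dr": [0, 0, -0.625], "delta_pos": [-31.2, -20.4, 0], "gripper": 0},
  {"dr": [0, 0, -0.625], "delta_pos": [-36.4, -23.8, 0], "gripper": 0},
  {"dr": [0, 0, -0.625], "delta_pos": [-41.6, -27.2, 0], "gripper": 0},
], grip_force=20)

```text
t: 1.9
tcp_pos: [0.4707, 0.1174, 0.2027]
ee_rot: [[-0.951, -0.311, 0.001], [-0.311, 0.951, 0.0], [-0.001, 0.0, -1.0]]
ft_force: [0.8, 1.6, 0.2]
gripper_width: 0.0164
```

```bash
cat > h.py <<'E'
from station import telemetry, optics, ctrl
import cv2,numpy as np
from scipy.spatial.transform import Rotation as R
np.set_printoptions(precision=4,suppress=True)
def blk(yaw):
    c,s_=np.cos(yaw),np.sin(yaw); return np.array([c,s_,0]),np.array([-s_,c,0])
def delta(P,yaw):
    s=telemetry.read_state(); R0=np.array(s['ee_rot']); bx,by=blk(yaw)
    Rt=np.column_stack([-bx,by,[0,0,-1]])
    return 100*(R0.T@(np.array(P)-s['tcp_pos'])), R.from_matrix(R0.T@Rt).as_rotvec()
E
python3 - <<'E'
from h import *
s=telemetry.read_state();print(s['t'],s['tcp_pos'],s['qpos'],s['gripper_width'],s['ft_force'])
i=optics.camera_info('wrist');print(i['eye'],i['attitude'])
cv2.imwrite('pics/wrist1.png',optics.get_image('wrist'))
for n in ['hinge','lip_edge','flap_edge','flap_ridge','block']:
        print(n,[(np.array(d['point']).round(4),round(d['score'],2)) for d in optics.place_of('wrist',n)[:2]])
print(delta([.5155,.0617,.2],.316))
E
```

```text
1.9 [0.4707 0.1174 0.2027] [ 0.0861  0.2682  1.6295  0.0004  1.2431 -1.8008] 0.016384720684836984 [0.7847 1.5595 0.2444]
[0.404  0.0954 0.3849] [[-0.3113 -0.9173 -0.2483]
 [ 0.9503 -0.3005 -0.081 ]
 [-0.0003 -0.2612  0.9653]]
hinge [(array([0.5445, 0.069 , 0.0572]), 0.69)]
lip_edge []
flap_edge []
flap_ridge []
block []
(array([-2.6248, -6.9825,  0.2298]), array([ 0.0006, -0.0004,  0.0007]))
```

View pics/wrist1.png

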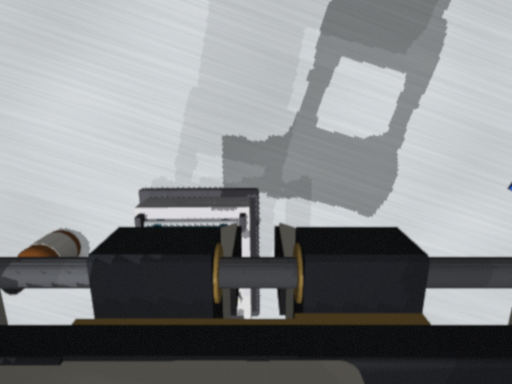

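The wrist view shows the foot's rear edge level along row 190, from column 140 to 258. That means the tool yaw matches the block. I'll use those corners to check the position.

```bash
python3 - <<'E'
from h import *
i=optics.camera_info('wrist');print(i.keys(),i['mtx'])
for uv in [(140,190),(258,189.5)]:
    d=i['attitude']@np.array([(uv[0]-i['mtx'][0,2])/i['mtx'][0,0],-(uv[1]-i['mtx'][1,2])/i['mtx'][1,1],-1])
    for z in (0,.01): print(uv,z,i['eye']+d*(z-i['eye'][2])/d[2])
bx,by=blk(.316)
h=np.array([.5445,.070,.056]); print(h-.025*bx, h-.025*bx-.04*by,'foot corners expected',[h-.025*bx+k*.07*by for k in(-1,1)])
im=cv2.imread('pics/wrist1.png')[170:240,120:280];cv2.imwrite('pics/w1c.png',cv2.resize(im,None,fx=5,fy=5)[:600])
E
```

```text
dict_keys(['mtx', 'eye', 'attitude']) [[336.6249   0.     257.6041]
 [  0.     336.6249 191.1337]
 [  0.       0.       1.    ]]
(140, 190) 0 [ 0.5428 -0.0024  0.    ]
(140, 190) 0.01 [0.5392 0.0002 0.01  ]
(258, 189.5) 0 [0.4987 0.13   0.    ]
(258, 189.5) 0.01 [0.4962 0.1291 0.01  ]
[0.5207 0.0622 0.056 ] [0.5332 0.0242 0.056 ] foot corners expected [array([ 0.5425, -0.0043,  0.056 ]), array([0.499 , 0.1288, 0.056 ])]
```

View pics/w1c.png

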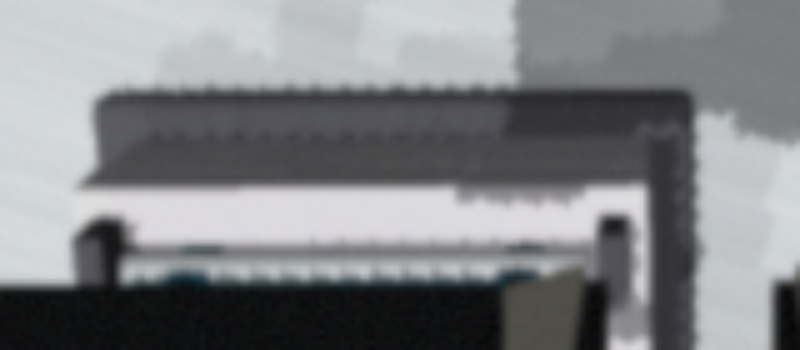

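>>> arm_command([
  {"dr": [0, 0, 0], "delta_pos": [-1.3, -3.3, 0], "gripper": 0},
  {"dr": [0, 0, 0], "delta_pos": [-2.5, -6.6, 0], "gripper": 0},
  {"dr": [0, 0, 0], "delta_pos": [-2.5, -6.6, 0], "gripper": 0},
  {"dr": [0, 0, 0], "delta_pos": [-2.5, -6.6, 4.5], "gripper": 0},
  {"dr": [0, 0, 0], "delta_pos": [-2.5, -6.6, 8.8], "gripper": 0},
  {"dr": [0, 0, 0], "delta_pos": [-2.5, -6.6, 8.8], "gripper": 0},
  {"dr": [0, 0, 0], "delta_pos": [-2.5, -6.6, 8.8], "gripper": 0},
])

```text
t: 3.08
tcp_pos: [0.5143, 0.0652, 0.1161]
ee_rot: [[-0.95, -0.312, 0.002], [-0.312, 0.95, 0.0], [-0.002, -0.001, -1.0]]
ft_force: [0.3, -0.5, 0.2]
gripper_width: 0.0004
```

```bash
python3 - <<'E'
from h import *
s=telemetry.read_state();print(s['t'],s['tcp_pos'],s['gripper_width'],s['ft_force'])
bx,by=blk(.318); h=np.array([.5445,.071,.056])
d=s['tcp_pos']-h; print('u,v,w',d@bx,d@by,d[2])
for c in ['scene','side']: cv2.imwrite(f'pics/{c}2.png',cv2.resize(optics.get_image(c)[100:290,150:400],None,fx=3,fy=3))
print(delta(h-.03*bx+np.array([0,0,.058]),.318))
E
```

```text
3.075 [0.5143 0.0652 0.1161] 0.00044297218233254996 [ 0.2948 -0.5147  0.1821]
u,v,w -0.030461691959175263 0.003970900077355218 0.0600717661252251
(array([-0.0052, -0.3378,  0.2502]), array([-0.0011,  0.0036, -0.0009]))
```

View pics/scene2.png

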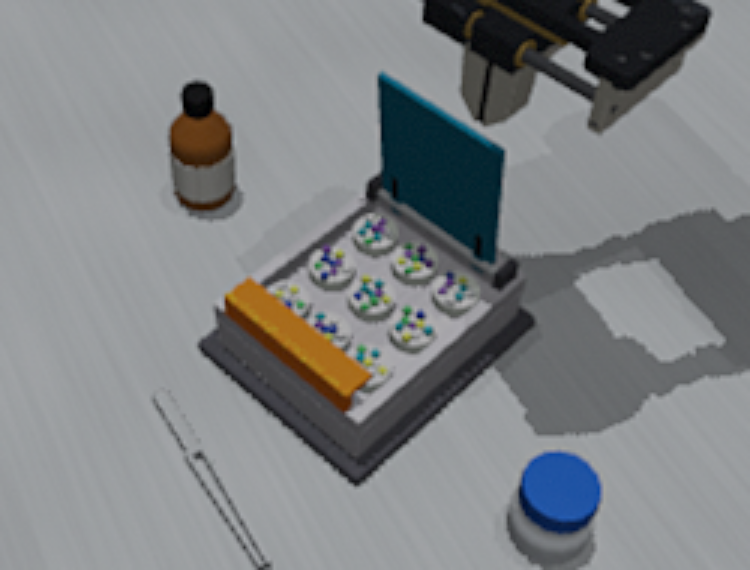

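View pics/side2.png

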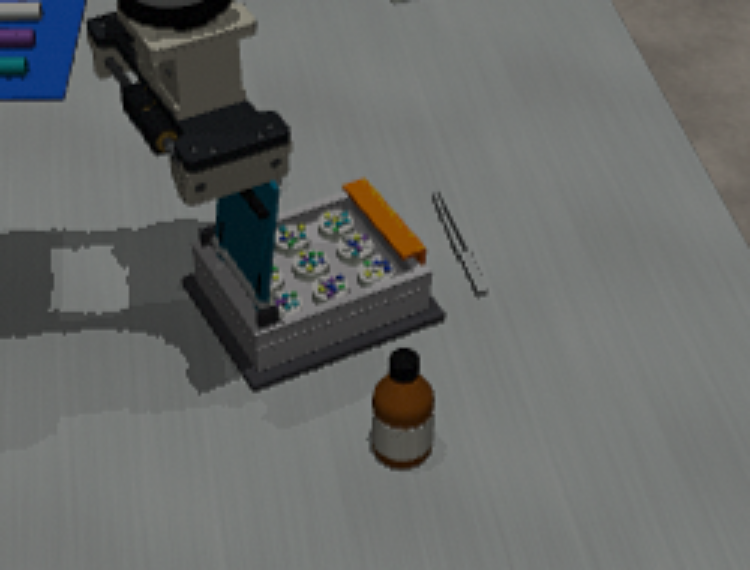

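```bash
python3 - <<'E'
from h import *
bx,by=blk(.318); h=np.array([.5445,.071,.056])
s=telemetry.read_state()
def proj(c,P):
    i=optics.camera_info(c); q=np.array(i['attitude']).T@(np.array(P)-i['eye']); k=i['mtx']
    return np.array([k[0,2]+k[0,0]*q[0]/-q[2], k[1,2]-k[1,1]*q[1]/-q[2]])
for c in ['scene','side']:
  for n,P in dict(tcp=s['tcp_pos'],h=h,edgeL=h+.045*by+.12*0*bx+np.array([0,0,.11]),edgeR=h-.045*by+np.array([0,0,.11])).items():
    print(c,n,(proj(c,P)-[150,100])*3)
E
```

```text
scene tcp [481.8153 140.9533]
scene h [435.0149 231.1246]
scene edgeL [517.3365 139.8426]
scene edgeR [394.2141  61.8236]
side tcp [196.1781 220.3506]
side h [239.6272 271.2592]
side edgeL [206.4234 125.1427]
side edgeR [257.5998 192.4856]
```

```bash
python3 - <<'E'
from h import *
a=optics.get_image('scene')[90:170,270:390]; b=optics.get_image('side')[110:190,180:260]
cv2.imwrite('pics/sc3.png',cv2.resize(a,None,fx=6,fy=6)); cv2.imwrite('pics/si3.png',cv2.resize(b,None,fx=7,fy=7))
s=telemetry.read_state();print(s['t'],s['tcp_pos'],s['gripper_width'])
E
```

```text
3.275 [0.5146 0.0645 0.116 ] 0.0005981506864965411
```

View pics/sc3.png

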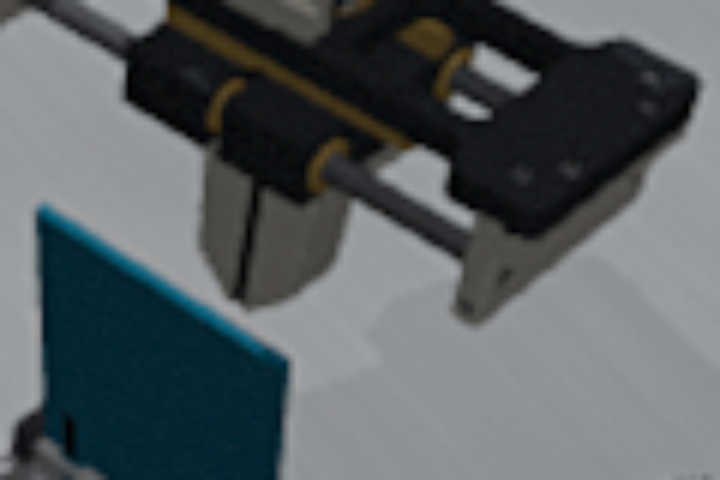

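View pics/si3.png

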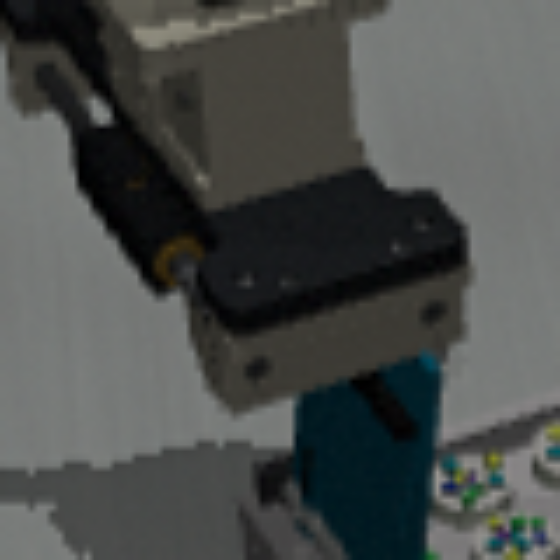

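```bash
python3 - <<'E'
from h import *
def proj(c,P,T=None):
    i=optics.camera_info(c); q=np.array(i['attitude']).T@(np.array(P)-i['eye']); k=i['mtx']
    return np.array([k[0,2]+k[0,0]*q[0]/-q[2], k[1,2]-k[1,1]*q[1]/-q[2]])
s=telemetry.read_state();T=np.array(s['tcp_pos']);Rm=np.array(s['ee_rot'])
for dx in(-.0095,0,.0095):
  for dz in (0,-.01,-.019,-.03): 
    P=T+Rm@[dx,0,dz]
    print(dx,dz,'wrist',proj('wrist',P),'scene',(proj('scene',P)-[270,90])*6)
a=optics.get_image('wrist'); cv2.imwrite('pics/w4.png',cv2.resize(a[160:384,160:360],None,fx=2.6,fy=2.6))
E
```

```text
-0.0095 0 wrist [257.9682 241.3164] scene [223.17   357.4188]
-0.0095 -0.01 wrist [257.9794 248.5922] scene [227.291  332.9992]
-0.0095 -0.019 wrist [257.9905 255.814 ] scene [231.0782 310.5578]
-0.0095 -0.03 wrist [258.0056 265.6566] scene [235.8111 282.5126]
0 0 wrist [257.9826 226.0592] scene [243.5371 342.1224]
0 -0.01 wrist [257.9946 232.6345] scene [247.8543 317.6918]
0 -0.019 wrist [258.0066 239.1694] scene [251.8213 295.2434]
0 -0.03 wrist [258.023  248.0898] scene [256.7781 267.1933]
0.0095 0 wrist [257.9973 210.4084] scene [263.6481 327.0183]
0.0095 -0.01 wrist [258.0103 216.2432] scene [268.1563 302.579 ]
0.0095 -0.019 wrist [258.0233 222.05  ] scene [272.2981 280.1254]
0.0095 -0.03 wrist [258.041  229.9891] scene [277.4727 252.0731]
```

View pics/w4.png

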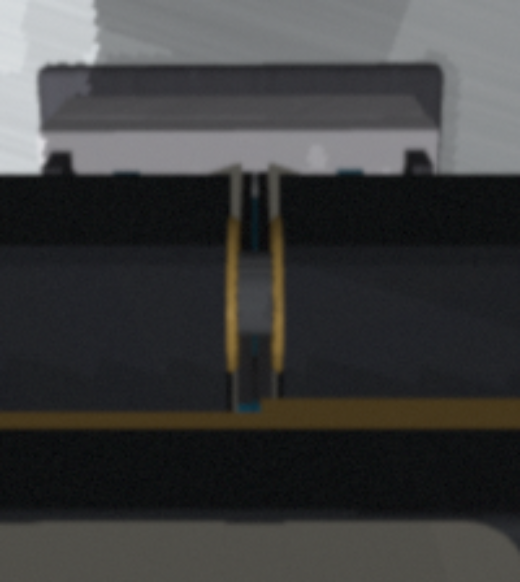

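>>> arm_command([
  {"dr": [0, 0, 0], "delta_pos": [0, -0.3, 0.4], "gripper": 0},
  {"dr": [0, 0, 0], "delta_pos": [-1, -0.3, 0.4], "gripper": 0},
  {"dr": [0, 0, 0], "delta_pos": [-1.8, -0.3, 0.4], "gripper": 0},
  {"dr": [0, 0, 0], "delta_pos": [-2.5, -0.3, 0.4], "gripper": 0},
  {"dr": [0, 0, 0], "delta_pos": [-3.2, -0.3, 0.6], "gripper": 0},
  {"dr": [0, 0, 0], "delta_pos": [-3.9, -0.3, 0.8], "gripper": 0},
  {"dr": [0, 0, 0], "delta_pos": [-4.5, -0.3, 1], "gripper": 0},
  {"dr": [0, 0, 0], "delta_pos": [-4.5, -0.3, 1], "gripper": 0},
])

```text
t: 4.32
tcp_pos: [0.5577, 0.0755, 0.1041]
ee_rot: [[-0.95, -0.311, -0.0], [-0.311, 0.95, 0.0], [0.0, 0.0, -1.0]]
ft_force: [-0.4, -0.0, -0.3]
gripper_width: 0.0001
```

```bash
cat >> h.py <<'E'
bx,by=blk(.318); H=np.array([.5445,.071,.056])
def proj(c,P):
    i=optics.camera_info(c); q=np.array(i['attitude']).T@(np.array(P)-i['eye']); k=i['mtx']
    return np.array([k[0,2]+k[0,0]*q[0]/-q[2], k[1,2]-k[1,1]*q[1]/-q[2]])
def look(n):
    s=telemetry.read_state(); d=s['tcp_pos']-H
    print('t',s['t'],'u v w mm',1e3*np.array([d@bx,d@by,d[2]]),'F',s['ft_force'],'M',s['wrist_torque'])
    for c,r in (('scene',(120,230,220,370)),('side',(120,230,190,340))):
        cv2.imwrite(f'pics/{c}{n}.png',cv2.resize(optics.get_image(c)[r[0]:r[1],r[2]:r[3]],None,fx=5,fy=5,interpolation=cv2.INTER_CUBIC))
        for m in ('flap_edge','flap_ridge','hinge'):
            for q in optics.place_of(c,m)[:1]:
                e=np.array(q['point'])-H; print(c,m,1e3*np.array([e@bx,e@by,e[2]]),round(q['score'],2),'ang',np.arctan2(e[2],e@bx))
E
python3 -c "
from h import *
print(ctrl.grip_point_offset);look(5)"
```

```text
0.0188
t 4.325 u v w mm [14.0048  0.1765 48.0988] F [-0.3593 -0.0375 -0.3222] M [ 0.0544 -0.017  -0.042 ]
scene flap_edge [45.3188 -0.8103 98.1   ] 0.68 ang 1.1380367193128156
scene flap_ridge [32.5194 -2.9138 76.7   ] 0.69 ang 1.169788779070319
scene hinge [-3.9404 -3.3352  2.1   ] 0.66 ang 2.6519373864972895
side flap_edge [ 44.8173  -2.0139 104.7   ] 0.88 ang 1.1663410413534092
side flap_ridge [30.229   0.6826 76.1   ] 0.63 ang 1.1926821572793462
side hinge [-7.7252  2.4376  0.9   ] 0.98 ang 3.0256129639391482
```

View pics/scene5.png

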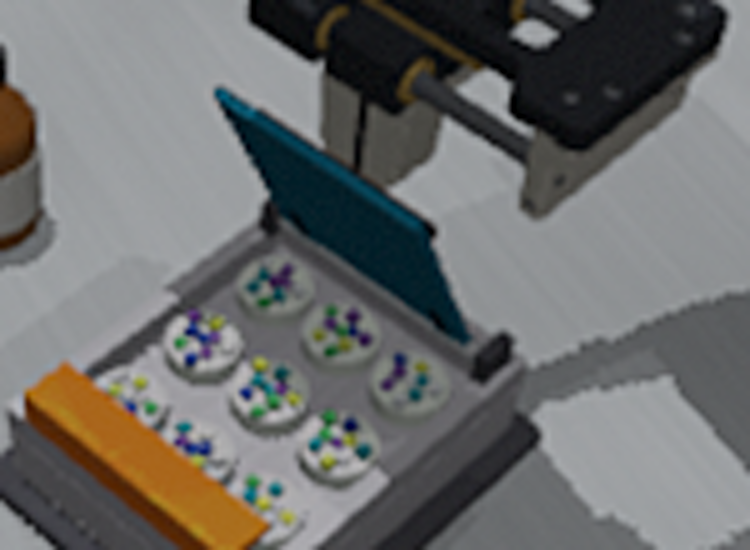

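View pics/side5.png

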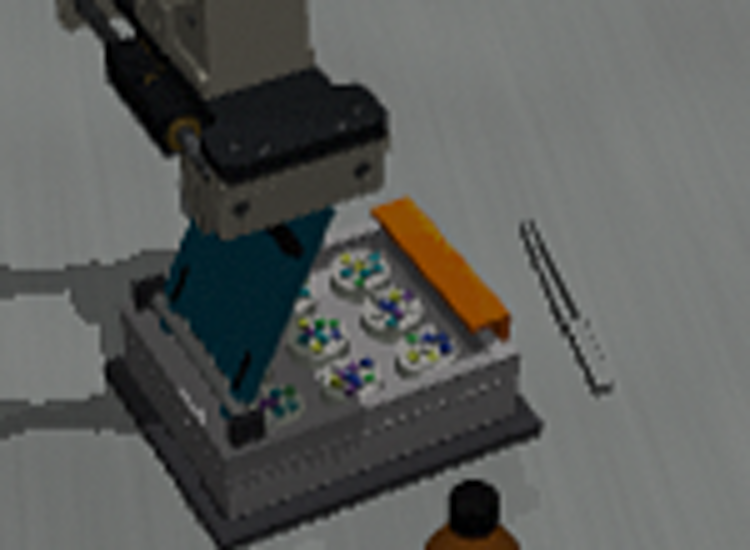

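The tab has folded to about 1.16 rad. That fits fingertips ending about 19 mm above the reported TCP, and both camera views show the same. I'll keep folding and check again.

>>> arm_command([
  {"dr": [0, 0, 0], "delta_pos": [-0.6, 0, 0.3], "gripper": 0},
  {"dr": [0, 0, 0], "delta_pos": [-1.2, 0, 0.7], "gripper": 0},
  {"dr": [0, 0, 0], "delta_pos": [-1.7, 0, 1.2], "gripper": 0},
  {"dr": [0, 0, 0], "delta_pos": [-2.2, 0, 1.7], "gripper": 0},
  {"dr": [0, 0, 0], "delta_pos": [-2.2, 0, 1.7], "gripper": 0},
])

```text
t: 5.35
tcp_pos: [0.5785, 0.0824, 0.0867]
ee_rot: [[-0.95, -0.311, -0.001], [-0.311, 0.95, 0.0], [0.001, 0.0, -1.0]]
ft_force: [-0.4, -0.3, -0.2]
gripper_width: 0.0003
```

```bash
python3 -c "
from h import *
look(6)"
```

```text
t 5.35 u v w mm [35.8045  0.1709 30.7225] F [-0.3799 -0.2931 -0.1545] M [ 0.0211  0.0311 -0.0584]
scene flap_edge [73.7514 -1.7473 78.6   ] 0.56 ang 0.817212623321549
scene flap_ridge [50.7283 -1.3276 62.1   ] 0.81 ang 0.8858469045602916
scene hinge [-0.8719 -3.6083 -1.2   ] 0.59 ang -2.1991474620501097
side flap_edge [71.1001 -3.0854 84.5   ] 0.85 ang 0.8713039525730437
side flap_ridge [50.2233 -1.5825 63.1   ] 0.89 ang 0.898541297964052
side hinge [-1.9369  2.1115 -0.5   ] 0.82 ang -2.8889662011095476
```

View pics/scene6.png

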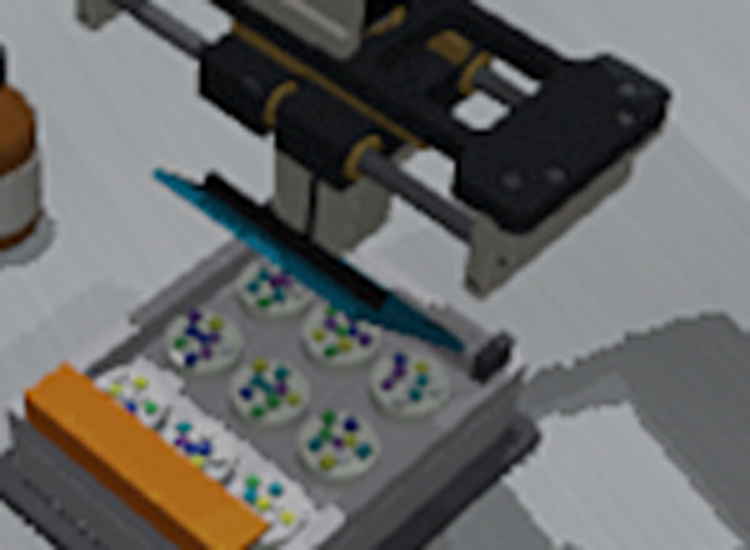

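View pics/side6.png

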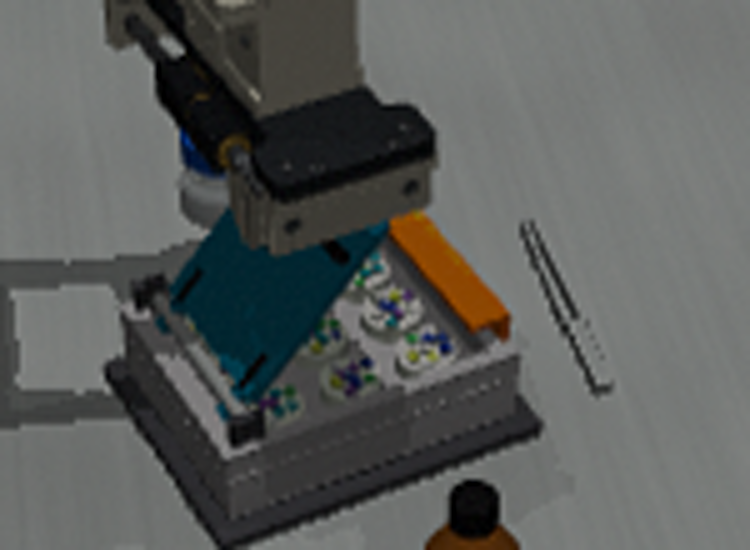

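>>> arm_command([
  {"dr": [0, 0, 0], "delta_pos": [-0.7, 0, 0.6], "gripper": 0},
  {"dr": [0, 0, 0], "delta_pos": [-1.3, 0, 1.3], "gripper": 0},
  {"dr": [0, 0, 0], "delta_pos": [-1.8, 0, 2], "gripper": 0},
  {"dr": [0, 0, 0], "delta_pos": [-2.1, 0, 2.7], "gripper": 0},
  {"dr": [0, 0, 0], "delta_pos": [-2.4, 0, 3.3], "gripper": 0},
  {"dr": [0, 0, 0], "delta_pos": [-2.6, 0, 3.9], "gripper": 0},
  {"dr": [0, 0, 0], "delta_pos": [-2.6, 0, 3.9], "gripper": 0},
])

```text
t: 6.62
tcp_pos: [0.6032, 0.0904, 0.048]
ee_rot: [[-0.95, -0.311, -0.0], [-0.311, 0.95, 0.0], [0.0, 0.0, -1.0]]
ft_force: [-1.2, -0.3, 1.6]
gripper_width: 0.0005
```

```bash
python3 -c "
from h import *
look(7)"
```

```text
t 6.625 u v w mm [61.8197  0.0418 -8.03  ] F [-1.2457 -0.2753  1.6275] M [0.0192 0.1303 0.0171]
scene flap_edge [110.6417   1.9013  16.2   ] 0.94 ang 0.1453854487392156
scene flap_ridge [76.5531  1.6469 18.8   ] 0.7 ang 0.24081544998338533
scene hinge [-1.1616 -2.2496 -0.5   ] 0.81 ang -2.7351269523980095
side flap_edge [104.7668   0.0451  25.1   ] 0.73 ang 0.23514748937211166
side flap_ridge [79.0599 -0.6522 15.7   ] 0.75 ang 0.19603316668825055
side hinge [112.3262  -0.3377  25.5   ] 0.75 ang 0.22323386413983512
```

View pics/scene7.png

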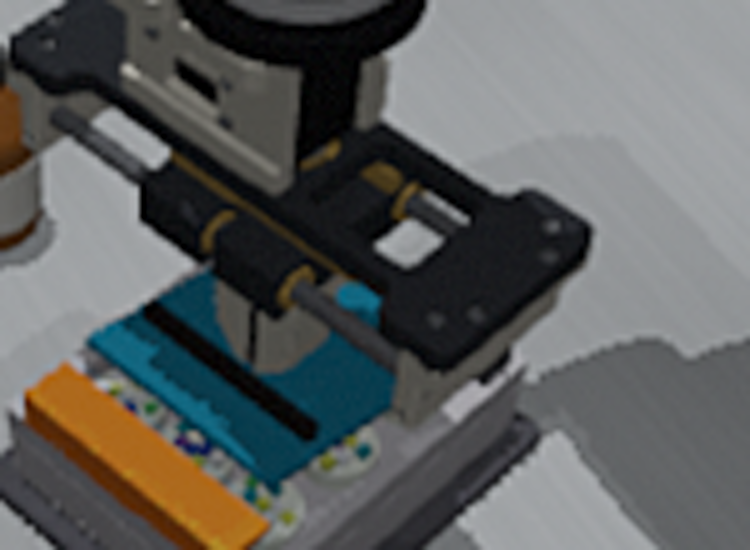

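View pics/side7.png

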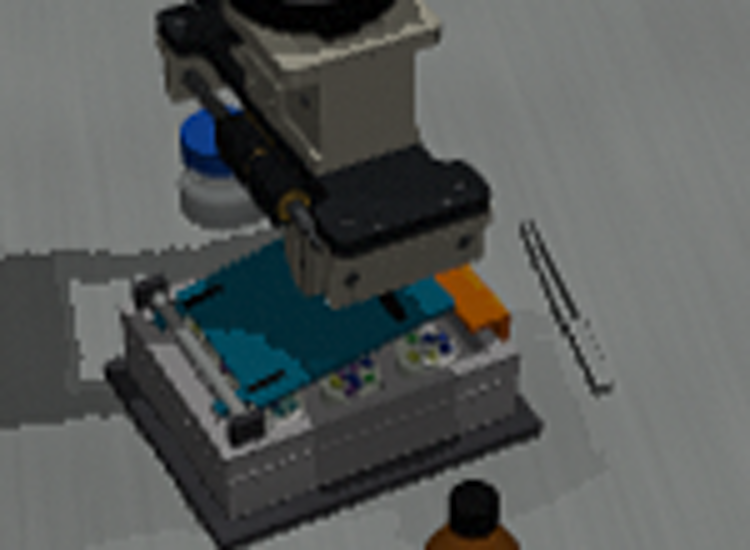

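>>> arm_command([
  {"dr": [0, 0, 0], "delta_pos": [0, 0, 0.3], "gripper": 0},
  {"dr": [0, 0, 0], "delta_pos": [0, 0, 0.6], "gripper": 0},
  {"dr": [0, 0, 0], "delta_pos": [0, 0, 0.8], "gripper": 0},
  {"dr": [0, 0, 0], "delta_pos": [0, 0, 0.8], "gripper": 0},
])

```text
t: 7.52
tcp_pos: [0.6032, 0.0903, 0.0403]
ee_rot: [[-0.95, -0.311, 0.0], [-0.311, 0.95, 0.0], [-0.0, 0.0, -1.0]]
ft_force: [0.8, 0.7, 1.2]
gripper_width: 0.0007
```

>>> arm_command([
  {"dr": [0, 0, 0], "delta_pos": [0, 0, 0.1], "gripper": 0},
  {"dr": [0, 0, 0], "delta_pos": [0, 0, 0.2], "gripper": 0},
])

```text
t: 7.78
tcp_pos: [0.6033, 0.0903, 0.0385]
ee_rot: [[-0.95, -0.311, 0.001], [-0.311, 0.95, 0.0], [-0.001, -0.0, -1.0]]
ft_force: [1.2, -0.1, 1.8]
gripper_width: 0.0004
```

>>> arm_command([
  {"dr": [0, 0, 0], "delta_pos": [0, 0, 0.1], "gripper": 0},
  {"dr": [0, 0, 0], "delta_pos": [0, 0, 0.2], "gripper": 0},
])

```text
t: 8.02
tcp_pos: [0.6032, 0.0903, 0.0364]
ee_rot: [[-0.95, -0.311, 0.0], [-0.311, 0.95, 0.0], [-0.0, -0.0, -1.0]]
ft_force: [1.4, 0.1, 1.4]
gripper_width: 0.0005
```

>>> arm_command([
  {"dr": [0, 0, 0], "delta_pos": [0, 0, 0.1], "gripper": 0},
  {"dr": [0, 0, 0], "delta_pos": [0, 0, 0.2], "gripper": 0},
])

```text
t: 8.28
tcp_pos: [0.6032, 0.0903, 0.0344]
ee_rot: [[-0.95, -0.311, 0.0], [-0.311, 0.95, 0.0], [-0.0, 0.0, -1.0]]
ft_force: [1.5, 0.6, 1.3]
gripper_width: 0.0002
```

```bash
python3 -c "
from h import *
look(8)"
```

```text
t 8.275 u v w mm [ 61.7718   0.0056 -21.6124] F [1.518  0.5621 1.3125] M [ 0.1354 -0.244  -0.0124]
scene flap_edge [110.4359  -2.2421   0.2   ] 0.71 ang 0.0018110029599084085
scene flap_ridge [80.7012  0.1762  2.2   ] 0.77 ang 0.02725429565214616
scene hinge [ 0.5723 -0.8201  0.7   ] 0.62 ang 0.8854414213923589
side flap_edge [108.4677  -0.2256   1.9   ] 0.8 ang 0.01751493882340415
side flap_ridge [83.6399  0.788   1.8   ] 0.65 ang 0.02151751363688638
side hinge [-6.1104  1.9061  4.5   ] 0.64 ang 2.5068195684562027
```

View pics/scene8.png

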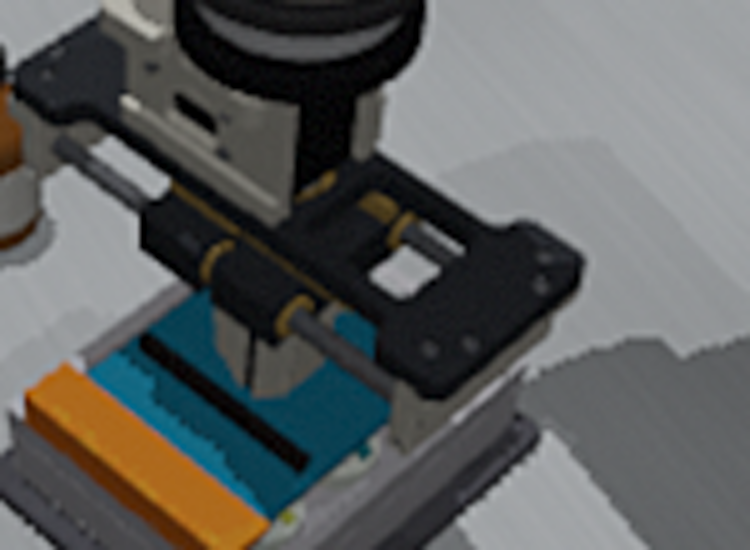

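View pics/side8.png

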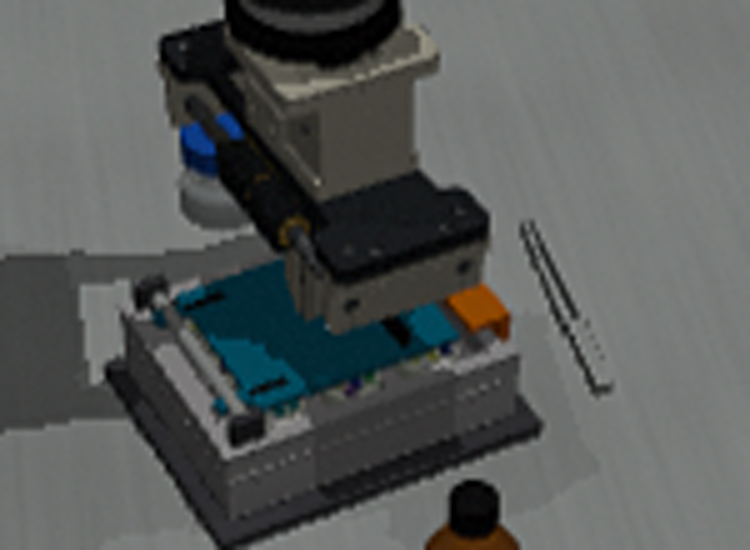

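>>> arm_command([
  {"dr": [0, 0, 0], "delta_pos": [0, 0, 0.1], "gripper": 0},
  {"dr": [0, 0, 0], "delta_pos": [0, 0, 0.2], "gripper": 0},
])

```text
t: 8.93
tcp_pos: [0.6031, 0.0903, 0.0329]
ee_rot: [[-0.95, -0.311, 0.0], [-0.311, 0.95, -0.0], [-0.0, -0.0, -1.0]]
ft_force: [-2.4, -0.4, 8.0]
gripper_width: 0.0005
```

The tab is flat against its stop, with 8 N pressing down. Next I push it along towards the lip.

>>> arm_command([
  {"dr": [0, 0, 0], "delta_pos": [-0.3, 0, 0], "gripper": 0},
  {"dr": [0, 0, 0], "delta_pos": [-0.6, 0, 0], "gripper": 0},
  {"dr": [0, 0, 0], "delta_pos": [-0.9, 0, 0], "gripper": 0},
  {"dr": [0, 0, 0], "delta_pos": [-1.2, 0, 0], "gripper": 0},
  {"dr": [0, 0, 0], "delta_pos": [-1.4, 0, 0], "gripper": 0},
])

```text
t: 9.55
tcp_pos: [0.6156, 0.0945, 0.0328]
ee_rot: [[-0.95, -0.311, -0.002], [-0.311, 0.95, -0.0], [0.002, 0.0, -1.0]]
ft_force: [-2.7, -0.4, 7.3]
gripper_width: 0.0009
```

>>> arm_command([
  {"dr": [0, 0, 0], "delta_pos": [-0.2, 0, 0], "gripper": 0},
  {"dr": [0, 0, 0], "delta_pos": [-0.4, 0, 0], "gripper": 0},
  {"dr": [0, 0, 0], "delta_pos": [-0.6, 0, 0], "gripper": 0},
])

```text
t: 9.93
tcp_pos: [0.6205, 0.0961, 0.0326]
ee_rot: [[-0.95, -0.311, -0.004], [-0.311, 0.95, -0.001], [0.004, 0.0, -1.0]]
ft_force: [-5.0, -1.9, 7.6]
gripper_width: 0.0004
```

```bash
python3 -c "
from h import *
look(9)"
```

```text
t 9.925 u v w mm [ 80.0122   0.0807 -23.444 ] F [-4.9869 -1.9086  7.5656] M [-0.2983  0.9666 -0.0121]
scene flap_edge [123.9363  -1.5274  -2.9   ] 0.83 ang -0.023394855246863074
scene flap_ridge [95.4364  0.4844 -2.7   ] 0.57 ang -0.028283549718436506
scene hinge [-0.1746 -4.0484  1.2   ] 0.62 ang 1.7152450289184888
side flap_edge [123.5215  -0.5487   1.6   ] 0.65 ang 0.012952487037726931
side flap_ridge [95.939   1.3718  2.6   ] 0.87 ang 0.027093912190141782
side hinge [-1.8419  2.0802  5.    ] 0.83 ang 1.9237568931791529
```

View pics/scene9.png

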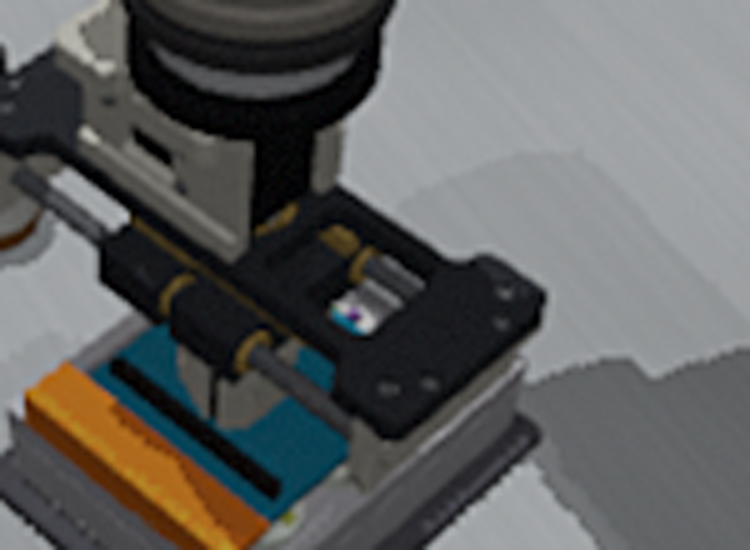

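The edge is now at about 123.5 mm, so the tuck is around 13 mm and the edge is under the lip. I'll push on to the end stop.

>>> arm_command([
  {"dr": [0, 0, 0], "delta_pos": [-0.1, 0, 0], "gripper": 0},
  {"dr": [0, 0, 0], "delta_pos": [-0.3, 0, 0], "gripper": 0},
])

```text
t: 10.58
tcp_pos: [0.6234, 0.097, 0.0326]
ee_rot: [[-0.95, -0.311, -0.003], [-0.311, 0.95, -0.001], [0.003, 0.0, -1.0]]
ft_force: [-4.6, -1.6, 6.4]
gripper_width: 0.0002
```

>>> arm_command([
  {"dr": [0, 0, 0], "delta_pos": [-0.1, 0, 0], "gripper": 0},
  {"dr": [0, 0, 0], "delta_pos": [-0.15, 0, 0], "gripper": 0},
])

```text
t: 10.82
tcp_pos: [0.6249, 0.0975, 0.0325]
ee_rot: [[-0.95, -0.311, -0.003], [-0.311, 0.95, -0.001], [0.003, 0.0, -1.0]]
ft_force: [-4.4, -1.5, 7.4]
gripper_width: 0.0004
```

```bash
python3 -c "
from h import *
look(10)"
```

```text
t 10.825 u v w mm [ 84.6197   0.0641 -23.5067] F [-4.3802 -1.4759  7.3646] M [-0.2663  0.9327 -0.0159]
scene flap_edge [125.7869   2.4956  -1.8   ] 0.83 ang -0.014308936159370966
scene flap_ridge [94.9698 -1.5728  0.8   ] 0.63 ang 0.008423534357552503
scene hinge [-1.9852 -1.8732  1.5   ] 0.79 ang 2.494528316572346
side flap_edge [123.4035  -2.826    0.9   ] 0.98 ang 0.007293016353842178
side flap_ridge [94.4624 -1.1952  1.5   ] 0.6 ang 0.01587800273755076
side hinge [-5.1233  0.1073  2.4   ] 0.56 ang 2.7035057747043343
```

>>> arm_command([
  {"dr": [0, 0, 0], "delta_pos": [-0.1, 0, 0], "gripper": 0},
  {"dr": [0, 0, 0], "delta_pos": [-0.2, 0, 0], "gripper": 0},
])

```text
t: 11.48
tcp_pos: [0.6254, 0.0978, 0.0321]
ee_rot: [[-0.95, -0.311, -0.007], [-0.311, 0.95, -0.001], [0.007, 0.001, -1.0]]
ft_force: [-9.1, -2.8, 8.3]
gripper_width: 0.0007
```

>>> arm_command([
  {"dr": [0, 0, 0], "delta_pos": [-0.1, 0, 0], "gripper": 0},
  {"dr": [0, 0, 0], "delta_pos": [-0.1, 0, 0], "gripper": 0},
])

```text
t: 11.72
tcp_pos: [0.6254, 0.0978, 0.0319]
ee_rot: [[-0.95, -0.311, -0.009], [-0.311, 0.95, -0.002], [0.009, 0.001, -1.0]]
ft_force: [-10.4, -4.2, 8.5]
gripper_width: 0.0005
```

The push force rose with no further movement, so it's at the end stop. I'll let off both loads together and lift straight up.

>>> arm_command([
  {"dr": [0, 0, 0], "delta_pos": [0.2, 0, -0.1], "gripper": 0},
  {"dr": [0, 0, 0], "delta_pos": [0.35, 0, -0.3], "gripper": 0},
  {"dr": [0, 0, 0], "delta_pos": [0.4, 0, -0.7], "gripper": 0},
  {"dr": [0, 0, 0], "delta_pos": [0.4, 0, -2], "gripper": 0},
  {"dr": [0, 0, 0], "delta_pos": [0.4, 0, -5], "gripper": 0},
  {"dr": [0, 0, 0], "delta_pos": [0.4, 0, -10], "gripper": 0},
  {"dr": [0, 0, 0], "delta_pos": [4, 0, -15], "gripper": 0},
  {"dr": [0, 0, 0], "delta_pos": [10, 0, -16], "gripper": 0},
])

```text
t: 12.72
tcp_pos: [0.5364, 0.0677, 0.1967]
ee_rot: [[-0.95, -0.312, 0.009], [-0.312, 0.95, 0.0], [-0.009, -0.003, -1.0]]
ft_force: [-0.1, -0.9, 0.3]
gripper_width: 0.0009
```

>>> arm_command([
  {"dr": [0, 0, 0], "delta_pos": [5, 0, 0], "gripper": 0},
  {"dr": [0, 0, 0], "delta_pos": [9, 0, 0], "gripper": 0},
  {"dr": [0, 0, 0], "delta_pos": [9, 0, 0], "gripper": 0},
])

```text
t: 13.1
tcp_pos: [0.4471, 0.0395, 0.1937]
ee_rot: [[-0.951, -0.31, 0.001], [-0.31, 0.951, -0.0], [-0.001, -0.0, -1.0]]
ft_force: [1.2, -0.1, 0.8]
gripper_width: 0.0005
```

```bash
python3 -c "
from h import *
look(11)"
```

```text
t 13.1 u v w mm [-102.3458    0.4941  137.7208] F [ 1.1885 -0.1284  0.8147] M [-0.021   0.0088 -0.0466]
scene flap_edge [126.3002   0.5369   2.2   ] 0.73 ang 0.017417048951242194
scene flap_ridge [95.9462 -0.5256  4.6   ] 0.67 ang 0.047906876330180814
side flap_edge [124.167   -4.0248   7.2   ] 0.87 ang 0.05792156562023289
side flap_ridge [94.9001  0.1346  2.6   ] 0.85 ang 0.027390375202103984
side hinge [-5.4479  2.3197  2.9   ] 0.97 ang 2.6524249673565605
```

View pics/scene11.png

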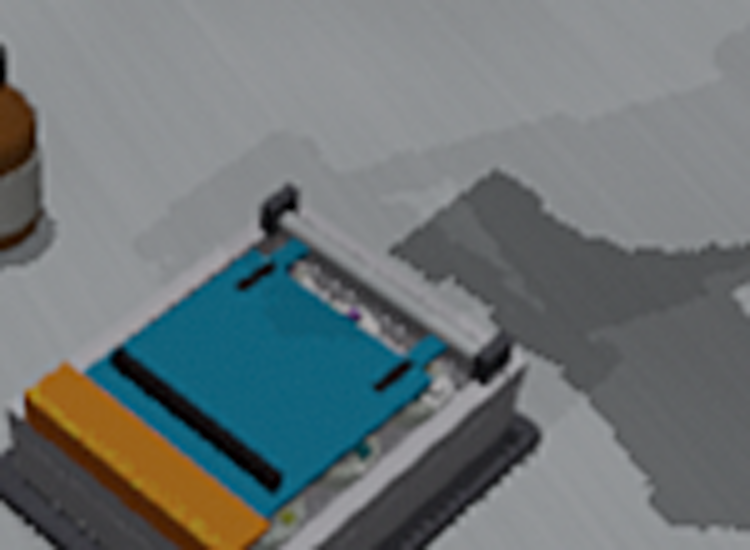

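View pics/side11.png

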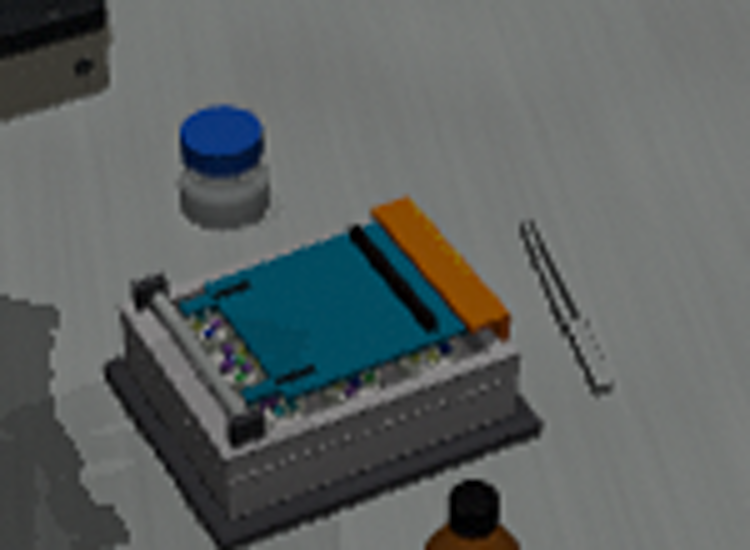

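```bash
python3 -c "
from h import *
ctrl.job_done()"
```

```text
the job is handed in; nothing more can be done
```

I folded the blue tab flat over the straws with the closed fingertips and held it down with about 8 N. I then pushed it along by the ridge until it reached its end stop, and the push force rose to about 11 N with no further movement. After that I eased off, lifted straight up, moved the arm clear and handed the job in at about 13.5 s.

**Last checks with the robot clear:**
- **Tab shut:** it stays shut by itself, at roughly 0.02 to 0.06 rad.
- **Tuck:** the networks put the edge about 9–11 mm under the lip, which is a tuck of roughly 13–16 mm. The force pattern suggests it is at the full 16 mm.
- **Other things:** the block, jar and forceps sit at the same image positions as before. Only part of the bottle shows in the last pictures, and that part has not moved.

**Disagreements:**
- **Fingertips:** in the pictures and by contact, they end about 19–25 mm above the reported TCP, not at it. I worked from the images and the force readings instead.
- **Hinge estimates:** the side camera's network estimate of the hinge was several mm off at times, and once far off. I ignored it in favour of the corners measured in the wrist picture.

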